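# Pack a valve insert in its slide-lid case

## Task

Slide the cover of the blue case all the way back, lay the brass valve insert inside, nose (plug end) first under the part that stays covered, so that it lies flat on the black false floor, and slide the cover fully shut over it. The insert is longer than the opening and fits the case with little to spare, and the floor is set at a different height each time, so feed it in at a slant, by feel, and handle it gently: do not drop it in or ram it against the case or cover. Leave the other parts on the bench where they are.

Things in the scene. Friction and masses are not known exactly. Their poses are not given: they have to be found in the camera images.
- case: Blue open-topped case fixed to the bench, 166 (x) x 104 (y) x 80 mm high. Origin: centre of the underside, z up. Inside: x -77..77, y -42..42 mm; underside of the cover at z = 70. Black stiff false floor, level, its top set anywhere from z = 10 to 30: not reported, feel for it. End walls 6 mm thick, top at z = 70; side walls 10 mm thick, rails up to z = 80, 86 mm clear between. The +x end opens.
- cover (a joint): Travel in m of the grey sliding cover (166 x 92 x 5 mm, top face at case z = 75 mm): 0 = fully shut (stop), 0.090 = fully back (stop), growing as it moves to the case's -x. It drags with about 2.5 N and stays where it is left. At 0.090 the inside is open from x = -7 to 77 mm (case frame); the rest stays roofed.
- cover_tab (a point): Centre of the red tab on the cover, to pull or push: 12 mm (x) x 40 mm (y) x 20 mm high, its foot on the cover's top face 10 mm below this point. With the cover shut it is at x = +50 mm, y = 0 in the case frame; it moves with the cover. Axes as the case.
- insert_grip (a point): Point in the valve insert's square brass head, half-way up, to grip across its 26 mm width (along y). x: along the insert to its nose, z up. Tail end face 40 mm behind, nose end 100 mm ahead of it. On one centre line: head 60 x 26 x 26 mm, steel stem 66 mm long and 14 thick, round plug 14 long and 26 thick at the nose. 0.2 to 0.4 kg. Lies with its centre line 13 mm up.
- insert_nose (a point): Centre of the end face of the insert's nose plug (black ring round it); axes as insert_grip. The insert must never be pressed on the case or cover with more than 45 N, nor moved or dropped in there at over 0.2 m/s.
- nipple: Bystander: copper pipe nipple with two brass square ends, 120 mm long x 25 mm high, lying on the bench; x along it, origin under its centre.
- tee: Bystander: brass tee fitting, 70 mm long, 53 mm high; origin under its centre.
- cap: Bystander: black round cap, 42 mm across, 38 mm high; origin under its centre.
- paste: Bystander: jar with a red lid, 48 mm across, 75 mm high; origin under its centre.
- spanner: Bystander: steel spanner, 160 mm long, lying flat; x along it.
- ballvalve: Bystander: brass ball valve with a red lever, 68 mm long with the lever reaching 60 mm to +x, 52 mm high; origin under its centre.
There are look-alikes about, which are no part of the job. What is shaped like the part that bears insert_grip but green or red is not meant.

How it is judged (in metres and radians):
On the way, in this order (a step that is already met when the one before it is completed fails the run):
1. the cover is slid back by at least 70 mm (value of joint cover above 0.07 m), for 0.2 s.
2. the insert lies flat on the false floor of the case, nose under the covered end (x of insert_nose in the frame of case below -0.045 m and x of insert_grip in the frame of case below 0.052 m and y of insert_grip in the frame of case between -0.042 and 0.042 m and y of insert_nose in the frame of case between -0.042 and 0.042 m and z of insert_grip in the frame of case between 0.018 and 0.048 m and z of insert_nose in the frame of case between 0.018 and 0.048 m and angle between insert_grip's own x axis and vertical between 1.51 and 1.63 rad and contact force between insert and case above 0.5 N), for 0.2 s.
At the end, for the whole second after the job is handed in: The insert lies at rest and flat on the false floor of the case (level within 3.4 degrees, its centre line 18 to 48 mm above the case's underside), nose towards the case's -x end, and the cover is shut to within 4 mm (x of insert_nose in the frame of case below -0.045 m and x of insert_grip in the frame of case below 0.052 m and y of insert_grip in the frame of case between -0.042 and 0.042 m and y of insert_nose in the frame of case between -0.042 and 0.042 m and z of insert_grip in the frame of case between 0.018 and 0.048 m and z of insert_nose in the frame of case between 0.018 and 0.048 m and angle between insert_grip's own x axis and vertical between 1.51 and 1.63 rad and value of joint cover below 0.004 m and linear speed of insert below 0.02 m/s); the robot touches nothing.
It fails at once if the insert is pressed or knocked against the case or cover with more than 45 N (contact force between insert and case above 45 N).
It fails at once if the insert is dropped into the case (moves faster than 0.2 m/s inside it) (x of insert_nose in the frame of case between -0.08 and 0.04 m and y of insert_nose in the frame of case between -0.042 and 0.042 m and z of each of insert_grip, insert_nose in the frame of case below 0.07 m and linear speed of insert above 0.2 m/s).
It fails at once if another part on the bench is moved by more than 20 mm (distance of any of nipple, tee, cap, paste, spanner, ballvalve from where it was at the start of the episode above 0.02 m).
It also fails if it takes over 72 s, if anything falls off the work surface, if the arm or the gripper's body presses on something with over 40 N, if the wrist force passes 120 N, or if a joint passes its speed limit or range.

## Robot

A 6-joint arm with a two-finger parallel gripper is mounted at the origin on the work surface. World frame = base frame: x ahead of the robot, y to its left, z up, the work surface at z = 0. Lengths are in mm, angles in rad, forces in N, time in s.
With the tool pointing down it reaches from about 250 to 775 mm from the base axis. Payload 4 kg.
Tool frame: the origin (TCP) lies at the very end of the fingers, on their centre line; the grasp point (between the pads) lies r.pinch_z behind it (r.pinch_z is the distance from the TCP to the grasp point, in mm); x points along the fingers, z is the direction in which the jaws open and shut, and the axes are right-handed (so a half turn about x gives the same grasp; the last joint's range is limited). The gripper opens to 94 mm and grips with 3 to 60 N. Pads are 16 mm wide; open, the fingers measure 119 mm over their backs; the gripper's body (75 mm by 177 mm) begins 78 mm behind the grasp point.
Start: joints at [-1.226, 0.087, 1.371, -0, 1.684, -0.103], TCP at [238.141, -495.791, 205.506] pointing down, gripper open.
Joint ranges: [-3.1, 3.1], [-0.76, 2.03], [0.27, 2.55], [-1.08, 4.22], [0.17, 2.65], [-2.57, 2.57]. Speed limits (rad/s): [2.79, 2.79, 3.14, 3.14, 3.14, 3.14].

## Interface

Orientations are given as a 3x3 rotation matrix whose columns are the frame's x, y, z axes.
In Python, from plant import r, optics, workorder, nets gives the robot as it stands.
- The arm moves only by the shell command python3 -m inch 'ROWS' [FORCE]. ROWS is JSON, a list of rows, each a list of 3 entries, a list of its own where there are three numbers: the closure, from 0 (fully open) to 1 (shut), then the shift along the world's x, y, z in m, then the turn, a rotation vector about the world's x, y, z in rad. In form: [[jaw, [x, y, z], [ax, ay, az]], ...]. A call has 1 to 8 rows; each row is the pose to reach, as a shift and turn from the pose commanded when the call began; what a row does not reach only later rows make up. A row lasts 1/10 s, in which the tool goes at most 50 mm and 8.59 degrees, less where a joint would pass 70% of its speed; a pose out of reach is approached as far as the arm can. A call with a gripper value outside its range is refused whole. The fingers move at their own pace and stop on an object; FORCE is the grip in N (left out, the last holds). Time passes only in rows, so rows that repeat a pose let the fingers close. It gives the time, the measured TCP pose, the force and the opening at its end, in the units of the state.
- r.get_obs(): the state, without advancing time (a new reading comes with each control period).
- optics.snapshot(name): name is "side" or "top" or "wrist"; returns a dict with "frame" (400x640x3 uint8, red, green, blue), "intrinsics" (3x3 intrinsics, pixels), "D" ([k1, k2, p1, p2, k3] as OpenCV has them; the pictures are not rectified), "R" (3x3) and "t" (3): a world point X has camera coordinates R X + t; the wrist camera has in their place "mount" (4x4, takes a point from camera to tool coordinates, whose origin is the TCP and whose axes are the tool frame's). Camera axes: x right, y down, z forward; pixel columns grow to the right and rows downward; lengths in mm; the calibration is good to about 2 mm. A picture is of the moment at which its call begins: read the wrist's pose just before it. There is no depth.
- workorder.hand_in(): hands the job in, once; it reports no verdict.
Trained networks look in the newest picture that a camera, given by its name, has taken for a name from the list of things; names that differ only in an ending like _2 or _b are one class to them, and where a whole thing is asked for, a point or a joint stands for the part that bears it (a point fixed in the world has none). Each returns a list of dicts, best first, with "conf" (0 to 1); they miss things now and then, are a little off and sometimes report something else, mostly with a low value. They report only what shows in the picture. A call takes as long as a camera call. They do not tell look-alikes from the thing itself.
- nets.boxes_of(camera, target): "point" ([x, y, z] in mm, in world coordinates, good to about 4 mm: the middle of the surface that is visible of it).
- nets.regions_of(camera, target): "region" (400x640 bool, what is visible of it).
- nets.landmark_of(camera, target): "point" ([x, y, z] in mm, in world coordinates, good to about 4 mm: a listed point, or the origin of a listed thing).
The state is a dict: "t": time; "qpos": joint angles; "joint_vel": joint speeds; "joint_efforts": joint torques, N m; "tool_pos": TCP position; "tool_rot": TCP orientation; "contact_force": force on the tool from outside, world axes, zero at the start; "moment": the same for the moment, N m; "gripper_width": finger opening in mm.
Only numpy, scipy, OpenCV 4.12 (cv2) and the standard library are available. Lean on these libraries where they do the work, as an engineer would, in place of code of your own. Each camera call takes 0.05 s, during which the arm holds its last target. There are 200 camera calls.

## Working session

There is one attempt and no reset: what is moved stays moved. The work goes in short steps, Python scripts to look and compute and a shell command to move; the robot and the scene stay as the last step left them, time stands still between calls to the robot, and variables do not carry over. Pictures are saved under pics/ and viewed, about 8 in all and at most 12, crops included, and the job is handed in when it is done.

```bash
ls; mkdir -p pics; cat > h.py <<'E'
import numpy as np, cv2
from plant import r, optics, workorder, nets
def snap(n): 
    o=r.get_obs(); s=optics.snapshot(n); return o,s
def save(s,f): cv2.imwrite('pics/'+f,cv2.cvtColor(s['frame'],cv2.COLOR_RGB2BGR))
E
python3 - <<'E'
from h import *
a=[]
for c in ['top','side']:
    o,s=snap(c); a.append(s['frame'])
    save(s,c+'.png')
    for n in ['case','cover_tab','insert_grip','insert_nose','nipple','tee','cap','paste','spanner','ballvalve']:
        print(c,n,[(np.round(d['point']).tolist(),round(d['conf'],2)) for d in nets.landmark_of(c,n)[:4]])
print(r.pinch_z,r.get_obs()['t'],np.round(r.get_obs()['tool_rot'],2))
E
```

```text
pics
top case [([538.0, 19.0, -0.0], 0.64), ([761.0, -74.0, -1.0], 0.33)]
top cover_tab [([575.0, 25.0, 84.0], 0.65), ([539.0, 23.0, 0.0], 0.3)]
top insert_grip [([311.0, 58.0, 13.0], 0.85), ([496.0, 263.0, 12.0], 0.53)]
top insert_nose [([403.0, 222.0, 14.0], 0.61), ([400.0, 111.0, 14.0], 0.56)]
top nipple [([507.0, -246.0, -1.0], 0.51)]
top tee [([762.0, -72.0, -1.0], 0.5)]
top cap [([779.0, 37.0, -2.0], 0.5), ([497.0, 262.0, 12.0], 0.25)]
top paste [([683.0, 300.0, 4.0], 0.51)]
top spanner []
top ballvalve []
side case [([532.0, 24.0, -0.0], 0.92)]
side cover_tab [([573.0, 24.0, 84.0], 0.6)]
side insert_grip [([496.0, 260.0, 14.0], 0.84), ([309.0, 66.0, 9.0], 0.73), ([768.0, 170.0, 14.0], 0.63)]
side insert_nose [([405.0, 222.0, 15.0], 0.96), ([668.0, 182.0, 14.0], 0.85), ([399.0, 109.0, 11.0], 0.65)]
side nipple [([506.0, -247.0, 0.0], 0.79), ([495.0, 260.0, 10.0], 0.46)]
side tee [([757.0, -78.0, -2.0], 0.63)]
side cap [([775.0, 41.0, -4.0], 0.59)]
side paste [([679.0, 304.0, -3.0], 0.79)]
side spanner [([344.0, 340.0, -2.0], 0.63), ([772.0, 44.0, -9.0], 0.48)]
side ballvalve [([349.0, -382.0, -2.0], 0.82)]
18.8 1.1 [[-0.    0.9   0.43]
 [-0.    0.43 -0.9 ]
 [-1.   -0.    0.  ]]
```

View pics/top.png

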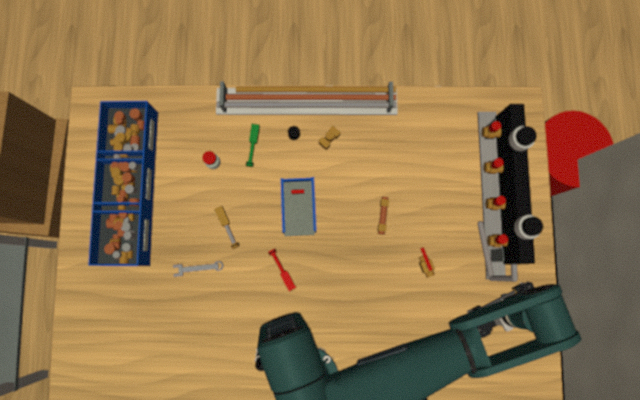

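View pics/side.png

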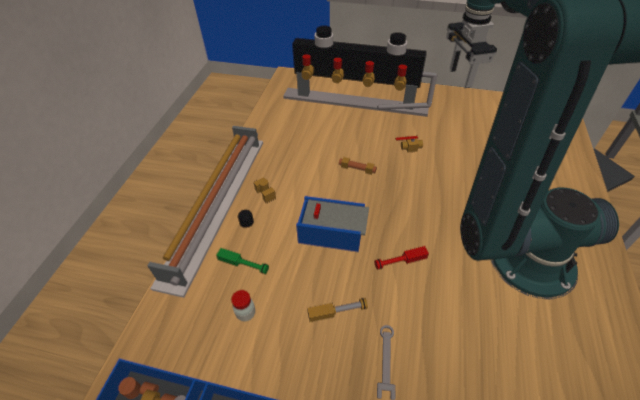

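The top view is laid out with +x up and +y left. The brass insert has its grip near (496,262) and its nose near (404,222), at top pixel (222,213)–(237,245). The case is near (535,22) with its tab on the +x side. The red and green look-alikes lie at (311,60) and (768,170). I'll move the wrist camera over the case next.

```bash
python3 -m inch '[[0,[0.03,0.05,0.02],[0,0,0.15]],[0,[0.055,0.1,0.04],[0,0,0.3]],[0,[0.08,0.15,0.05],[0,0,0.45]],[0,[0.105,0.19,0.06],[0,0,0.6]],[0,[0.13,0.23,0.07],[0,0,0.75]],[0,[0.155,0.27,0.08],[0,0,0.9]],[0,[0.18,0.31,0.09],[0,0,1.05]],[0,[0.205,0.35,0.1],[0,0,1.126]]]' 20
python3 -m inch '[[0,[0.02,0.05,0.01],[0,0,0]],[0,[0.03,0.1,0.02],[0,0,0]],[0,[0.04,0.13,0.02],[0,0,0]],[0,[0.04,0.14,0.02],[0,0,0]],[0,[0.04,0.14,0.02],[0,0,0]]]'
python3 - <<'E'
from h import *
o,s=snap('wrist'); save(s,'w1.png'); print(s['mount'],o['tool_pos'],o['t'],o['contact_force'])
np.savez('w1.npz',pos=o['tool_pos'],rot=o['tool_rot'],**{k:s[k] for k in ('mount','intrinsics','D','frame')})
for n in ['case','cover_tab','insert_grip','insert_nose']:
    print(n,[(np.round(d['point']).tolist(),round(d['conf'],2)) for d in nets.landmark_of('wrist',n)[:4]])
E
```

```text
t: 1.9
tool_pos: [434.2, -159.4, 302.4]
tool_rot: [[0.001, -0.007, 1.0], [-0.001, 1.0, 0.007], [-1.0, -0.001, 0.001]]
contact_force: [0.6, -0.6, -0.8]
gripper_width: 94.2
t: 2.4
tool_pos: [473.4, -20.2, 321.6]
tool_rot: [[-0.0, -0.006, 1.0], [-0.0, 1.0, 0.006], [-1.0, -0.0, -0.0]]
contact_force: [-0.1, -0.2, 0.1]
gripper_width: 93.9
[[ 2.03716753e-05 -2.44747345e-01  9.69586890e-01 -1.79970053e+02]
 [ 6.00927268e-05 -9.69586888e-01 -2.44747346e-01  7.17403515e+01]
 [ 9.99999998e-01  6.32510336e-05 -5.04457388e-06 -4.45883042e-01]
 [ 0.00000000e+00  0.00000000e+00  0.00000000e+00  1.00000000e+00]] [473.40238731 -20.21815936 321.61351446] 2.4 [-0.05427927 -0.19272126  0.13965891]
case [([536.0, 23.0, 5.0], 0.94)]
cover_tab [([574.0, 31.0, 82.0], 0.68), ([507.0, -243.0, -2.0], 0.22)]
insert_grip [([311.0, 60.0, 12.0], 0.8), ([767.0, 169.0, 13.0], 0.8)]
insert_nose [([408.0, 222.0, 15.0], 0.97), ([669.0, 185.0, 16.0], 0.9), ([396.0, 108.0, 10.0], 0.89)]
```

View pics/w1.png

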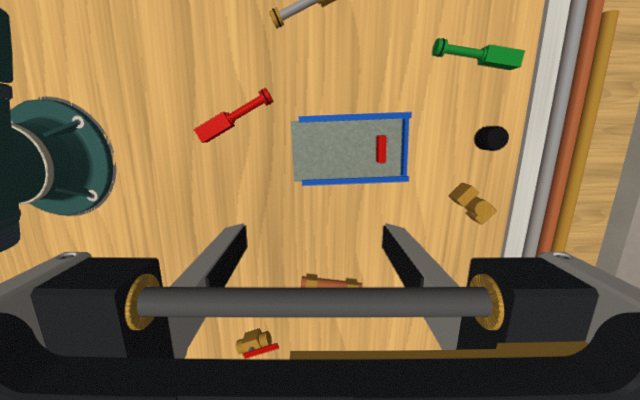

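The wrist view shows the case at px (293–411, 113–186) with the tab at (381,149). The case's yaw is small. I'll measure it by backprojecting the coloured edges.

```bash
cat >> h.py <<'E'
def rays(o,s,px):
    """world ray origin and directions of wrist pixels"""
    p=cv2.undistortPoints(np.float64(px).reshape(-1,1,2),s['intrinsics'],np.float64(s['D'])).reshape(-1,2)
    d=np.c_[p,np.ones(len(p))]
    if 'mount' in s:
        M=s['mount']; R=np.array(o['tool_rot']); return R@M[:3,3]+o['tool_pos'], d@M[:3,:3].T@R.T
    return -s['R'].T@s['t'], d@s['R']
def onz(o,s,px,z):
    c,d=rays(o,s,px); return c+d*((z-c[2])/d[:,2])[:,None]
def mask(s,col,box):
    h=cv2.cvtColor(s['frame'],cv2.COLOR_RGB2HSV); H,S,V=h[...,0],h[...,1],h[...,2]
    m={'blue':(H>100)&(H<130)&(S>120)&(V>60),'red':((H<6)|(H>174))&(S>150)&(V>60)}[col]
    k=np.zeros_like(m); x0,y0,x1,y1=box; k[y0:y1,x0:x1]=1; return m&k
def pix(m): return np.argwhere(m)[:,::-1].astype(float)
def rect(P): # min area rect on the plane: centre,size,long-axis yaw deg
    b=cv2.boxPoints(cv2.minAreaRect(np.float32(P[:,:2]))); e=[b[1]-b[0],b[2]-b[1]]
    L=max(e,key=np.linalg.norm); return b.mean(0),[np.linalg.norm(v) for v in e],np.degrees(np.arctan2(L[1],L[0]))
E
python3 - <<'E'
from h import *
z=dict(np.load('w1.npz')); o=dict(tool_pos=z['pos'],tool_rot=z['rot'])
m=mask(z,'blue',(285,100,420,195)); P=onz(o,z,pix(m),80)
# rails: points in P; fit the outer top edge along columns
print('blue',rect(P))
m=mask(z,'red',(370,125,395,172)); print('tab top z95',rect(onz(o,z,pix(m),95)))
o2,s=snap('top'); save(s,'top2.png')
m=mask(s,'blue',(265,165,330,250)); print('top blue',m.sum(),rect(onz(o2,s,pix(m),80)))
m=mask(s,'red',(285,183,310,198)); print('top tab',rect(onz(o2,s,pix(m),95)))
np.savez('top2.npz',**{k:s[k] for k in ('R','t','intrinsics','D','frame')})
o2,s=snap('side'); m=mask(s,'red',(308,200,326,222)); print('side tab',onz(o2,s,pix(m),85).mean(0))
# triangulate tab centroid top/wrist
c1,d1=rays(o,z,pix(mask(z,'red',(370,125,395,172))).mean(0)); c2,d2=rays(o2,s,pix(m).mean(0))
A=np.c_[d1[0],-d2[0]]; k=np.linalg.lstsq(A,c2-c1,rcond=None)[0]; print('tri',c1+k[0]*d1[0],c2+k[1]*d2[0])
E
```

```text
blue (array([533.8978  ,  24.618908], dtype=float32), [np.float32(102.64055), np.float32(164.54195)], np.float32(2.6659284))
tab top z95 (array([569.07684 ,  26.049248], dtype=float32), [np.float32(37.984787), np.float32(13.2163725)], np.float32(-86.18017))Traceback (most recent call last):
  File "<stdin>", line 8, in <module>
  File "h.py", line 14, in onz
    c,d=rays(o,s,px); return c+d*((z-c[2])/d[:,2])[:,None]
        ~~~~^^^^^^^^
  File "h.py", line 8, in rays
    p=cv2.undistortPoints(np.float64(px).reshape(-1,1,2),s['intrinsics'],np.float64(s['D'])).reshape(-1,2)
      ~~~~~~~~~~~~~~~~~~~^^^^^^^^^^^^^^^^^^^^^^^^^^^^^^^^^^^^^^^^^^^^^^^^^^^^^^^^^^^^^^^^^^^
cv2.error: OpenCV(4.12.0) /io/opencv/modules/calib3d/src/undistort.dispatch.cpp:347: error: (-215:Assertion failed) CV_IS_MAT(_src) && CV_IS_MAT(_dst) && (_src->rows == 1 || _src->cols == 1) && (_dst->rows == 1 || _dst->cols == 1) && _src->cols + _src->rows - 1 == _dst->rows + _dst->cols - 1 && (CV_MAT_TYPE(_src->type) == CV_32FC2 || CV_MAT_TYPE(_src->type) == CV_64FC2) && (CV_MAT_TYPE(_dst->type) == CV_32FC2 || CV_MAT_TYPE(_dst->type) == CV_64FC2) in function 'cvUndistortPointsInternal'
```

```bash
python3 -m inch '[[0,[0.024,0.012,-0.04],[0,0,0.03]],[0,[0.048,0.023,-0.08],[0,0,0.055]],[0,[0.072,0.035,-0.115],[0,0,0.055]],[0,[0.096,0.046,-0.15],[0,0,0.055]],[0,[0.096,0.046,-0.19],[0,0,0.055]],[0,[0.096,0.046,-0.225],[0,0,0.055]],[0,[0.096,0.046,-0.241],[0,0,0.055]],[0.5,[0.096,0.046,-0.241],[0,0,0.055]]]' 20
python3 -m inch '[[1,[0,0,0],[0,0,0]],[1,[0,0,0],[0,0,0]],[1,[0,0,0],[0,0,0]],[1,[0,0,0],[0,0,0]],[1,[0,0,0],[0,0,0]]]'
```

```text
t: 3.5
tool_pos: [567.6, 23.7, 77.6]
tool_rot: [[-0.006, -0.056, 0.998], [0.0, 0.998, 0.056], [-1.0, 0.0, -0.006]]
contact_force: [0.1, -0.4, 0.6]
gripper_width: 88.6
t: 4.0
tool_pos: [569.8, 24.8, 81.2]
tool_rot: [[0.001, -0.058, 0.998], [-0.0, 0.998, 0.058], [-1.0, -0.0, 0.001]]
contact_force: [0.4, -0.4, -0.1]
gripper_width: 49.4
```

```bash
python3 -m inch '[[1,[0,0,0],[0,0,0]],[1,[0,0,0],[0,0,0]],[1,[0,0,0],[0,0,0]],[1,[0,0,0],[0,0,0]],[1,[0,0,0],[0,0,0]],[1,[0,0,0],[0,0,0]]]'
```

```text
t: 4.6
tool_pos: [570.1, 24.9, 80.6]
tool_rot: [[0.001, -0.058, 0.998], [0.0, 0.998, 0.058], [-1.0, 0.0, 0.001]]
contact_force: [3.4, 0.4, -1.5]
gripper_width: 11.9
```

```bash
python3 -m inch '[[1,[-0.01,-0.0005,0],[0,0,0]],[1,[-0.022,-0.001,0],[0,0,0]],[1,[-0.034,-0.002,0],[0,0,0]],[1,[-0.046,-0.0025,0],[0,0,0]],[1,[-0.056,-0.003,0],[0,0,0]],[1,[-0.065,-0.0035,0],[0,0,0]],[1,[-0.07,-0.004,0],[0,0,0]],[1,[-0.07,-0.004,0],[0,0,0]]]'
python3 -m inch '[[1,[-0.002,0,0],[0,0,0]],[1,[-0.004,0,0],[0,0,0]],[1,[-0.004,0,0],[0,0,0]]]'
```

```text
t: 5.4
tool_pos: [497.8, 21.5, 80.6]
tool_rot: [[-0.003, -0.058, 0.998], [0.002, 0.998, 0.058], [-1.0, 0.002, -0.003]]
contact_force: [-1.9, 4.4, 1.5]
gripper_width: 11.5
t: 5.7
tool_pos: [495.7, 21.4, 80.6]
tool_rot: [[0.0, -0.058, 0.998], [0.001, 0.998, 0.058], [-1.0, 0.001, 0.0]]
contact_force: [1.7, 5.6, -0.5]
gripper_width: 12.3
```

```bash
python3 -m inch '[[1,[-0.002,0,0],[0,0,0]],[1,[-0.004,0,0],[0,0,0]],[1,[-0.004,0,0],[0,0,0]]]'; python3 -m inch '[[1,[-0.002,0,0],[0,0,0]],[1,[-0.004,0,0],[0,0,0]],[1,[-0.004,0,0],[0,0,0]]]'
```

```text
t: 6.0
tool_pos: [494.3, 21.3, 80.6]
tool_rot: [[0.006, -0.058, 0.998], [0.001, 0.998, 0.058], [-1.0, 0.001, 0.006]]
contact_force: [7.4, 5.0, -5.5]
gripper_width: 11.7
t: 6.3
tool_pos: [494.2, 21.3, 80.7]
tool_rot: [[0.015, -0.058, 0.998], [0.001, 0.998, 0.058], [-1.0, 0.0, 0.015]]
contact_force: [18.2, 5.7, -13.2]
gripper_width: 11.9
```

```bash
python3 -m inch '[[0.8,[0.004,0,0],[0,0,0]],[0.5,[0.007,0,0],[0,0,0]],[0.5,[0.007,0,0],[0,0,0]],[0.5,[0.007,0,0],[0,0,0]],[0.5,[0.007,0,0.04],[0,0,0]],[0.5,[0.007,0.02,0.09],[0,0,-0.13]],[0.5,[0.007,0.05,0.13],[0,0,-0.27]],[0.5,[0.0,0.09,0.16],[0,0,-0.4]]]'
python3 -m inch '[[0.5,[0,0.03,0.01],[0,0,-0.13]],[0.5,[-0.005,0.06,0.02],[0,0,-0.26]],[0.5,[-0.01,0.09,0.02],[0,0,-0.4]],[0.5,[-0.02,0.12,0.02],[0,0,-0.54]],[0.5,[-0.02,0.14,0.02],[0,0,-0.68]],[0.5,[-0.02,0.14,0.02],[0,0,-0.81]],[0.5,[-0.02,0.14,0.02],[0,0,-0.81]],[0.5,[-0.02,0.14,0.02],[0,0,-0.81]]]'
python3 - <<'E'
from h import *
o,s=snap('wrist'); save(s,'w2.png'); print(o['tool_pos'],o['qpos'],o['t'])
np.savez('w2.npz',pos=o['tool_pos'],rot=o['tool_rot'],**{k:s[k] for k in ('mount','intrinsics','D','frame')})
for n in ['insert_grip','insert_nose']:
    print(n,[(np.round(d['point'],1).tolist(),round(d['conf'],2)) for d in nets.landmark_of('wrist',n)[:4]])
for d in nets.regions_of('wrist','insert_grip'): print(d['conf'],pix(d['region']).mean(0)); np.save('reg%d.npy'%int(d['conf']*1000),d['region'])
E
```

```text
t: 7.1
tool_pos: [488.7, 107.2, 241.4]
tool_rot: [[0.004, 0.344, 0.939], [-0.001, 0.939, -0.344], [-1.0, 0.001, 0.004]]
contact_force: [1.2, 0.7, -0.1]
gripper_width: 47.2
t: 7.9
tool_pos: [467.9, 247.3, 258.2]
tool_rot: [[-0.0, 0.913, 0.409], [-0.001, 0.409, -0.913], [-1.0, -0.0, 0.001]]
contact_force: [-0.3, -0.4, 0.1]
gripper_width: 47.0
[467.87748226 247.25630973 258.18838173] [ 3.79369829e-01  3.68121227e-02  1.32040055e+00 -5.70720622e-04
  1.78476415e+00  1.52881943e+00] 7.9
insert_grip [([766.6, 168.5, 14.4], 0.87), ([498.5, 262.5, 13.0], 0.57)]
insert_nose [([404.8, 221.7, 16.4], 0.94), ([668.1, 184.2, 15.1], 0.82), ([343.7, 338.7, -0.3], 0.21)]
0.84 [312.28885135 169.65962838]
0.59 [435.49275362  32.85354691]
```

View pics/w2.png

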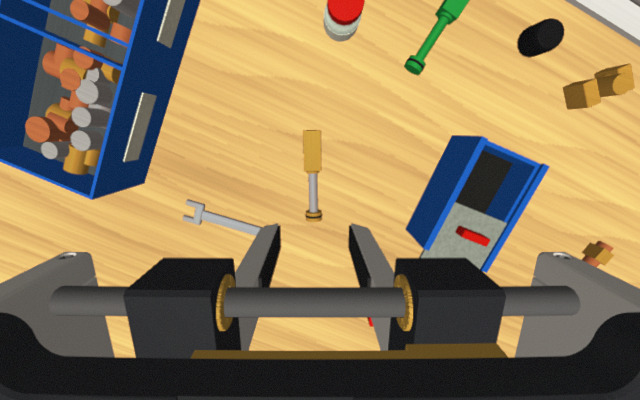

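```bash
python3 - <<'E'
from h import *
z=dict(np.load('w2.npz')); o=dict(tool_pos=z['pos'],tool_rot=z['rot'])
print(onz(o,z,[[303.5,130.5],[321.5,130.5],[303.5,171.5],[322,172]],26).round(1))
print('nose top mid',onz(o,z,[[314,213.]],22).round(1))
f=z['frame'][120:225,295:332].copy(); cv2.imwrite('pics/c.png',cv2.cvtColor(cv2.resize(f,None,fx=5,fy=5,interpolation=0),cv2.COLOR_RGB2BGR))
R=np.load('reg840.npy') if __import__('os').path.exists('reg840.npy') else None
import glob
for g in glob.glob('reg*.npy'):
    p=pix(np.load(g)); print(g,p.min(0),p.max(0))
    if abs(p.mean(0)[0]-312)<3:
        h=p[p[:,1]<165]; P=onz(o,z,h,26); print(rect(P)); 
        c=[h[h[:,1]==y][:,0].mean() for y in (140,160)]; a=onz(o,z,[[c[0],140],[c[1],160]],26); print(a.round(1),np.degrees(np.arctan2(*(a[1]-a[0])[[1,0]])))
E
```

```text
[[525.9 291.3  26. ]
 [536.6 267.4  26. ]
 [471.1 267.3  26. ]
 [481.8 241.6  26. ]]
nose top mid [[417.1 225.8  22. ]]
reg590.npy [404.   0.] [469.  74.]
reg840.npy [303. 130.] [321. 222.]
(array([508.7787, 270.9734], dtype=float32), [np.float32(25.349506), np.float32(49.26505)], np.float32(24.131775))
[[518.3 275.2  26. ]
 [491.7 263.3  26. ]] -155.99396171400517
```

View pics/c.png

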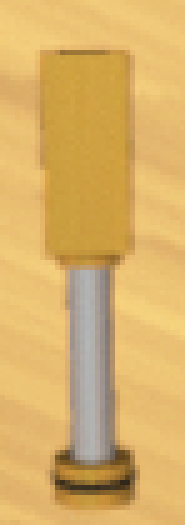

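The head projects as 60.2 × 26 mm with yaw 204°, so the grip is at (494.8, 262.9). The jaws are already aligned. Next I'll plan the slanted feed numerically.

```bash
cat > plan.py <<'E'
import numpy as np, heapq, sys
# case frame x,z ; insert frame: s toward nose (=-x), n up. tilt th: nose down. a=grip position along s relative to insert_grip, phi tool lean toward tail
G0=9.0
def boxpts(s0,s1,n0,n1,k=3):
    S=np.arange(s0,s1+.1,k); N=np.arange(n0,n1+.1,k); S[-1]=s1; N[-1]=n1
    return np.array([(s,n) for s in S for n in (n0,n1)]+[(s,n) for n in N for s in (s0,s1)])
INS=np.vstack([boxpts(-40,20,-13,13),boxpts(20,86,-7,7),boxpts(86,100,-13,13)])
def tool(a,phi):
    P=np.vstack([boxpts(-10,10,-16,78),boxpts(-38,38,78,140,6)]); c,s=np.cos(phi),np.sin(phi)
    # lean toward tail: up-axis gets -s component
    return np.c_[a+P[:,0]*c-P[:,1]*s, G0+P[:,0]*s+P[:,1]*c]
def rd(x,z,b): # signed distance to rectangle
    dx=np.maximum(b[0]-x,x-b[1]); dz=np.maximum(b[2]-z,z-b[3])
    return np.hypot(np.maximum(dx,0),np.maximum(dz,0))+np.minimum(np.maximum(dx,dz),0)
def run(zf,a=0,phi=0,verbose=True):
    oi=[(-300,300,-50,zf),(-173,-7,70,75),(-83,-77,0,70),(77,83,0,70)]
    ot=[(-300,300,-50,zf),(-173,-7,70,75),(77,83,0,70),(-46,-34,75,95)]
    T=tool(a,phi)
    X=np.arange(20,112,1.5); Z=np.arange(zf+13,zf+110,1.5); TH=np.arange(0,61,2)
    C=np.zeros((len(TH),len(X),len(Z)),np.float32)
    xx,zz=np.meshgrid(X,Z,indexing='ij')
    for i,t in enumerate(np.radians(TH)):
        c,s=np.cos(t),np.sin(t); m=np.full(xx.shape,99.)
        for P,O,k in ((INS,oi,0),(T,ot,1)):
            dx=-(P[:,0]*c+P[:,1]*s); dz=-P[:,0]*s+P[:,1]*c
            for px,pz,sp,sn in zip(dx,dz,P[:,0],P[:,1]):
                for b in O:
                    m=np.minimum(m,rd(xx+px,zz+pz,b))
                if k and phi>=0 and 0: pass
        C[i]=m
    # rails against tool body only (z<80): body corner points
    # allow floor closeness at the end
    st=None; best=(99,)
    free=C>0.0
    start=[(i,j,k) for i in range(len(TH)) for j in range(len(X)) for k in range(len(Z)) if C[i,j,k]>6 and Z[k]-100*np.sin(np.radians(TH[i]))-13>78]
    D={}; pr={}; q=[]
    for n in start: D[n]=0; q.append((0,n))
    heapq.heapify(q); goal=None
    while q:
        d,n=heapq.heappop(q)
        if d>D[n]: continue
        if n[0]==0 and n[2]<=1 : goal=n; break
        for di in(-1,0,1):
            for dj in(-1,0,1):
                for dk in(-1,0,1):
                    m=(n[0]+di,n[1]+dj,n[2]+dk)
                    if m==n or min(m)<0 or m[0]>=len(TH) or m[1]>=len(X) or m[2]>=len(Z): continue
                    c=C[m]
                    if c<=0.0: continue
                    e=d+np.hypot(np.hypot(dj,dk),2*di)*(1+40/(c+.3)**2)
                    if e<D.get(m,1e18): D[m]=e; pr[m]=n; heapq.heappush(q,(e,m))
    if goal is None: print(zf,a,phi,'none'); return
    p=[goal]
    while p[-1] in pr: p.append(pr[p[-1]])
    p=p[::-1]; cl=[C[n] for n in p]
    inn=[c for n,c in zip(p,cl) if n[0]>2]
    print('zf',zf,'a',a,'phi',round(np.degrees(phi)),'len',len(p),'min clr (th>4deg) %.1f'%min(inn))
    if verbose:
        for n,c in list(zip(p,cl))[::4]+[(p[-1],cl[-1])]: print('  th %d x %.0f z-zf %.1f clr %.1f'%(TH[n[0]],X[n[1]],Z[n[2]]-zf,c))
if __name__=='__main__':
    for zf in (10,20,30): run(zf,0,0,zf==20)
    for ph in (10,20): run(30,0,np.radians(ph),ph==20)
    run(30,8,0,True)
E
time python3 plan.py
```

```text
zf 10 a 0 phi 0 len 82 min clr (th>4deg) 5.2
zf 20 a 0 phi 0 len 76 min clr (th>4deg) 4.0
  th 16 x 101 z-zf 100.0 clr 16.2
  th 24 x 101 z-zf 94.0 clr 14.5
  th 32 x 95 z-zf 88.0 clr 11.0
  th 32 x 89 z-zf 82.0 clr 10.4
  th 32 x 83 z-zf 80.5 clr 8.8
  th 32 x 77 z-zf 76.0 clr 9.1
  th 32 x 71 z-zf 74.5 clr 10.0
  th 30 x 65 z-zf 70.0 clr 8.7
  th 26 x 59 z-zf 65.5 clr 8.1
  th 26 x 53 z-zf 62.5 clr 7.0
  th 24 x 47 z-zf 59.5 clr 6.3
  th 22 x 41 z-zf 55.0 clr 5.1
  th 22 x 35 z-zf 55.0 clr 4.1
  th 18 x 29 z-zf 49.0 clr 5.2
  th 14 x 29 z-zf 43.0 clr 5.8
  th 6 x 30 z-zf 37.0 clr 5.4
  th 2 x 30 z-zf 31.0 clr 6.1
  th 0 x 30 z-zf 25.0 clr 6.5
  th 0 x 30 z-zf 19.0 clr 6.0
  th 0 x 30 z-zf 14.5 clr 1.5
zf 30 a 0 phi 0 len 68 min clr (th>4deg) 1.2
zf 30 a 0 phi 10 len 68 min clr (th>4deg) 1.2
zf 30 a 0 phi 20 len 68 min clr (th>4deg) 1.2
  th 12 x 102 z-zf 82.0 clr 14.8
  th 20 x 101 z-zf 76.0 clr 12.1
  th 28 x 95 z-zf 70.0 clr 9.1
  th 28 x 89 z-zf 68.5 clr 7.2
  th 28 x 83 z-zf 65.5 clr 6.7
  th 26 x 77 z-zf 61.0 clr 5.1
  th 24 x 71 z-zf 58.0 clr 5.1
  th 22 x 65 z-zf 55.0 clr 5.
[... 253 characters left out ...]
0 x 30 z-zf 19.0 clr 6.0
  th 0 x 30 z-zf 14.5 clr 1.5
zf 30 a 8 phi 0 len 68 min clr (th>4deg) 1.2
  th 12 x 102 z-zf 82.0 clr 14.8
  th 20 x 101 z-zf 76.0 clr 12.1
  th 28 x 95 z-zf 70.0 clr 9.1
  th 28 x 89 z-zf 68.5 clr 7.2
  th 28 x 83 z-zf 65.5 clr 6.7
  th 26 x 77 z-zf 61.0 clr 5.1
  th 24 x 71 z-zf 58.0 clr 5.1
  th 22 x 65 z-zf 55.0 clr 5.2
  th 20 x 59 z-zf 52.0 clr 4.4
  th 20 x 53 z-zf 50.5 clr 3.8
  th 18 x 47 z-zf 47.5 clr 2.6
  th 18 x 41 z-zf 46.0 clr 2.2
  th 16 x 35 z-zf 43.0 clr 1.5
  th 12 x 32 z-zf 37.0 clr 3.2
  th 6 x 30 z-zf 31.0 clr 5.1
  th 4 x 30 z-zf 25.0 clr 5.1
  th 0 x 30 z-zf 19.0 clr 6.0
  th 0 x 30 z-zf 14.5 clr 1.5
real	1m23.817s
user	1m20.579s
sys	0m0.109s
```

```bash
python3 -m inch '[[0.4,[0.01,0.006,-0.05],[0,0,0]],[0.4,[0.02,0.011,-0.1],[0,0,0]],[0.4,[0.027,0.0155,-0.15],[0,0,0]],[0.4,[0.027,0.0155,-0.19],[0,0,0]],[0.4,[0.027,0.0155,-0.225],[0,0,0]],[0.4,[0.027,0.0155,-0.245],[0,0,0]],[0.4,[0.027,0.0155,-0.255],[0,0,0]],[0.4,[0.027,0.0155,-0.255],[0,0,0]]]'
```

```text
t: 8.9
tool_pos: [494.8, 262.7, 2.6]
tool_rot: [[-0.001, 0.914, 0.407], [-0.001, 0.407, -0.914], [-1.0, -0.001, 0.0]]
contact_force: [0.3, -0.2, 0.8]
gripper_width: 56.1
```

```bash
python3 -m inch '[[1,[0,0,0],[0,0,0]],[1,[0,0,0],[0,0,0]],[1,[0,0,0],[0,0,0]],[1,[0,0,0],[0,0,0]],[1,[0,0,0],[0,0,0]],[1,[0,0,0],[0,0,0]]]' 35;python3 -m inch '[[1,[0,0,0],[0,0,0]],[1,[0,0,0],[0,0,0]],[1,[0,0,0.01],[0,0,0]],[1,[0,0,0.04],[0,0,0]],[1,[0,0,0.08],[0,0,0]],[1,[0,0,0.13],[0,0,0]],[1,[0,0,0.17],[0,0,0]],[1,[0,0,0.17],[0,0,0]]]'
```

```text
t: 9.5
tool_pos: [495.5, 263.3, 3.9]
tool_rot: [[0.001, 0.914, 0.407], [0.0, 0.407, -0.914], [-1.0, 0.001, 0.0]]
contact_force: [-0.0, 1.1, 4.0]
gripper_width: 26.2
t: 10.3
tool_pos: [498.2, 264.6, 180.6]
tool_rot: [[0.012, 0.913, 0.407], [0.005, 0.407, -0.914], [-1.0, 0.013, 0.0]]
contact_force: [0.6, 0.0, -1.9]
gripper_width: 26.1
```

```bash
python3 -m inch '[[1,[0.02,-0.033,0.01],[0,0,-0.06]],[1,[0.04,-0.067,0.01],[0,0,-0.12]],[1,[0.06,-0.1,0.01],[0,0,-0.18]],[1,[0.08,-0.135,0.01],[0,0,-0.24]],[1,[0.1,-0.17,0.01],[0,0,-0.3]],[1,[0.12,-0.205,0.01],[0,0,-0.367]],[1,[0.137,-0.235,0.01],[0,0,-0.367]],[1,[0.137,-0.235,0.01],[0,0,-0.367]]]'
python3 -m inch '[[1,[0,0,0],[0,0,0]],[1,[0,0,0],[0,0,0]]]'
python3 - <<'E'
from h import *
o,s=snap('wrist'); save(s,'w3.png'); print(o['tool_pos'],o['qpos'],o['t'],o['contact_force'],o['moment'])
np.savez('w3.npz',pos=o['tool_pos'],rot=o['tool_rot'],**{k:s[k] for k in ('mount','intrinsics','D','frame')})
for n in ['insert_grip','insert_nose']:
    print(n,[(np.round(d['point'],1).tolist(),round(d['conf'],2)) for d in nets.landmark_of('wrist',n)[:4]])
for c in ['top','side']:
    snap(c)
    for n in ['case','insert_nose','insert_grip','cover_tab']: print(c,n,[(np.round(d['point'],1).tolist(),round(d['conf'],2)) for d in nets.landmark_of(c,n)[:3]])
E
```

```text
t: 11.1
tool_pos: [632.3, 23.6, 179.0]
tool_rot: [[-0.005, 0.999, 0.046], [-0.002, 0.046, -0.999], [-1.0, -0.005, 0.002]]
contact_force: [0.0, 0.4, -2.5]
gripper_width: 25.8
t: 11.3
tool_pos: [631.0, 29.1, 181.3]
tool_rot: [[-0.003, 0.999, 0.053], [0.001, 0.053, -0.999], [-1.0, -0.003, -0.001]]
contact_force: [-0.0, 1.0, -3.2]
gripper_width: 25.5
[630.96970763  29.06515528 181.32869472] [-4.40168382e-02  2.77810065e-01  1.19717125e+00  5.77017980e-04
  1.67003411e+00  1.47417368e+00] 11.3 [-0.02660507  1.00918804 -3.22960605] [ 0.0493719  -0.02970366  0.01974675]
insert_grip [([767.5, 168.8, 12.8], 0.8), ([633.7, 26.7, 193.5], 0.71)]
insert_nose [([530.7, 22.4, 190.2], 0.58), ([669.6, 180.6, 16.9], 0.58)]
top case [([536.5, 22.3, -2.1], 0.92)]
top insert_nose [([668.4, 187.4, 12.7], 0.81), ([530.5, 22.1, 195.9], 0.47)]
top insert_grip [([762.0, 170.3, 13.9], 0.81), ([631.5, 29.6, 190.5], 0.46)]
top cover_tab [([759.2, -74.5, -1.5], 0.46)]
side case [([529.5, 21.3, -0.5], 0.85)]
side insert_nose [([667.8, 183.7, 11.0], 0.97), ([397.4, 110.9, 11.5], 0.83), ([533.5, 20.8, 193.0], 0.6)]
side insert_grip [([633.0, 27.2, 190.1], 0.86), ([769.2, 170.0, 14.4], 0.83), ([305.4, 61.5, 9.9], 0.79)]
side cover_tab [([494.7, 18.6, 85.0], 0.56)]
```

View pics/w3.png

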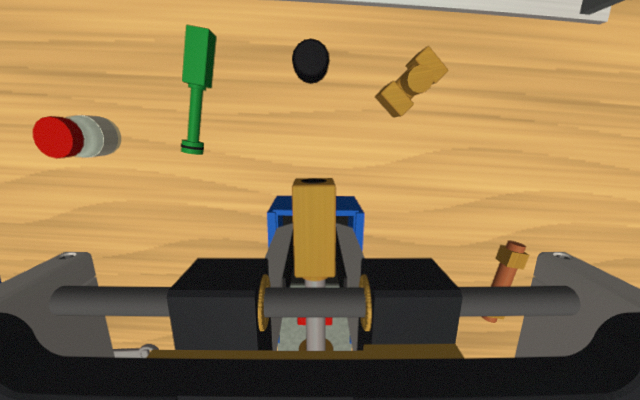

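```bash
cat > tgt.py <<'E'
import numpy as np
from scipy.spatial.transform import Rotation as Ro
C=np.array([534.2,24.0,0]); PSI=np.radians(3.1); OFF=1.5; N=9.7   # grip is OFF toward tail, N behind the TCP
RT0=np.array([[0,1,0],[0,0,-1],[-1,0,0.]])  # tool at tilt 0, case frame
RC=Ro.from_euler('z',PSI).as_matrix()
def pose(x,z,th,y=0):
    R=RC@Ro.from_euler('y',-np.radians(th)).as_matrix()@RT0
    g=C+RC@[x,y,z]; return g-R@[-N,OFF,0],R
def rows(cur,path):
    p0,R0=cur
    for w in path:
        p,R=pose(*w); v=Ro.from_matrix(R@R0.T).as_rotvec(); print(w,'shift',((p-p0)/1000).round(4).tolist(),'turn',v.round(3).tolist())
def state(o): # grip x,y,z, tilt in case frame from measured
    R=np.array(o['tool_rot']); g=RC.T@(np.array(o['tool_pos'])+R@[-N,OFF,0]-C); d=RC.T@R@[0,-1,0]
    return g.round(1),round(np.degrees(np.arcsin(-d[2])),2)
E
python3 - <<'E'
from h import *; import tgt
z=dict(np.load('w3.npz')); o=dict(tool_pos=z['pos'],tool_rot=z['rot'])
print(onz(o,z,[[314,179],[314,185.5]],191+13).round(1),onz(o,z,[[314,179.]],191-13).round(1))
ob=r.get_obs(); print(tgt.state(ob))
tgt.rows((np.array(ob['tool_pos']),np.array(ob['tool_rot'])),[(101,120,0),(101,118,16),(98,116,28),(95,112,32),(89,108,32),(83,103,32),(77,100,31),(71,96,30)])
E
```

```text
[[674.3  32.4 204. ]
 [670.5  32.2 204. ]] [[669.7  32.2 178. ]]
(array([ 99.4,  -1.1, 193. ]), np.float64(0.01))
(101, 120, 0) shift [0.0015, 0.0012, -0.073] turn [0.0, 0.0, 0.002]
(101, 118, 16) shift [0.0042, 0.0014, -0.075] turn [0.015, -0.279, 0.002]
(98, 116, 28) shift [0.0032, 0.0013, -0.0765] turn [0.026, -0.488, 0.002]
(95, 112, 32) shift [0.0009, 0.0012, -0.0803] turn [0.03, -0.558, 0.002]
(89, 108, 32) shift [-0.0051, 0.0009, -0.0843] turn [0.03, -0.558, 0.002]
(83, 103, 32) shift [-0.0111, 0.0005, -0.0893] turn [0.03, -0.558, 0.002]
(77, 100, 31) shift [-0.0173, 0.0002, -0.0924] turn [0.029, -0.54, 0.002]
(71, 96, 30) shift [-0.0234, -0.0001, -0.0964] turn [0.028, -0.523, 0.002]
```

```bash
sed -i 's/OFF=1.5/OFF=0.8/' tgt.py; python3 -m inch '[[1,[0.003,0.001,-0.01],[0.007,-0.14,0.002]],[1,[0.004,0.001,-0.02],[0.015,-0.28,0.002]],[1,[0.003,0.001,-0.03],[0.022,-0.42,0.002]],[1,[0.001,0.001,-0.04],[0.03,-0.558,0.002]],[1,[0.001,0.001,-0.055],[0.03,-0.558,0.002]],[1,[0.001,0.001,-0.068],[0.03,-0.558,0.002]],[1,[0.001,0.001,-0.08],[0.03,-0.558,0.002]],[1,[0.001,0.001,-0.08],[0.03,-0.558,0.002]]]'
python3 - <<'E'
from h import *; import tgt
o,s=snap('wrist'); save(s,'w4.png'); snap('side')
for n in ['insert_nose','insert_grip','case']: print(n,[(np.round(d['point'],1).tolist(),round(d['conf'],2)) for d in nets.landmark_of('side',n)[:3]])
ob=r.get_obs(); print(tgt.state(ob),ob['contact_force'],ob['t'])
g,th=tgt.state(ob); print('nose exp',tgt.C+tgt.RC@(g+100*np.array([-np.cos(np.radians(th)),0,-np.sin(np.radians(th))])))
tgt.rows((np.array(ob['tool_pos']),np.array(ob['tool_rot'])),[(89,108,32),(83,103,32),(77,99,32),(71,96,32),(71,84,32)])
E
```

```text
t: 12.75
tool_pos: [633.1, 29.1, 101.8]
tool_rot: [[0.527, 0.848, 0.054], [0.029, 0.046, -0.999], [-0.849, 0.528, -0.001]]
contact_force: [0.4, 1.3, -3.3]
gripper_width: 25.3
insert_nose [([545.7, 22.4, 57.4], 0.84), ([401.4, 110.7, 10.9], 0.71), ([665.4, 184.4, 15.6], 0.63)]
insert_grip [([305.2, 61.4, 8.2], 0.85), ([631.3, 27.7, 110.2], 0.65), ([768.4, 171.0, 13.0], 0.56)]
case [([532.1, 23.9, -1.5], 0.58)]
(array([ 95.9,  -0.4, 113.6]), np.float64(32.16)) [ 0.16897727  0.69103997 -2.31428257] 13.0
nose exp [545.4486808   24.20862059  60.3714608 ]
(89, 108, 32) shift [-0.007, -0.0, -0.0056] turn [-0.0, 0.003, 0.0]
(83, 103, 32) shift [-0.013, -0.0003, -0.0106] turn [-0.0, 0.003, 0.0]
(77, 99, 32) shift [-0.019, -0.0007, -0.0146] turn [-0.0, 0.003, 0.0]
(71, 96, 32) shift [-0.025, -0.001, -0.0176] turn [-0.0, 0.003, 0.0]
(71, 84, 32) shift [-0.025, -0.001, -0.0296] turn [-0.0, 0.003, 0.0]
```

View pics/w4.png

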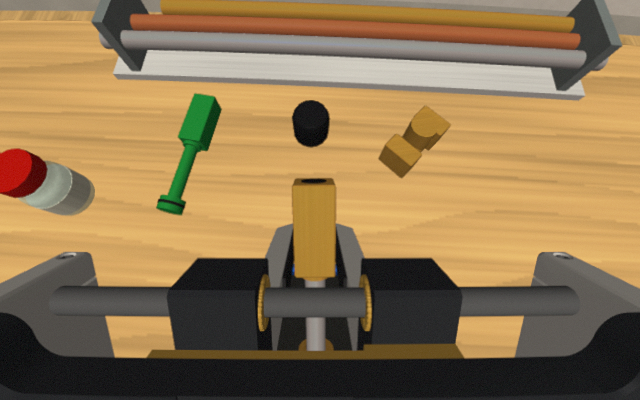

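The insert sits in the grip as before, at the same pixels, and the nose estimate agrees to about 3 mm. I'll feed it in now.

```bash
python3 -m inch '[[1,[-0.007,0,-0.0056],[0,0,0]],[1,[-0.013,0,-0.0106],[0,0,0]],[1,[-0.019,-0.0007,-0.0146],[0,0,0]],[1,[-0.025,-0.001,-0.0176],[0,0,0]],[1,[-0.025,-0.001,-0.0176],[0,0,0]],[1,[-0.025,-0.001,-0.0176],[0,0,0]]]'
python3 -m inch '[[1,[0,0,-0.0015],[0,0,0]],[1,[0,0,-0.003],[0,0,0]],[1,[0,0,-0.003],[0,0,0]]]'
python3 -m inch '[[1,[0,0,-0.0015],[0,0,0]],[1,[0,0,-0.003],[0,0,0]],[1,[0,0,-0.003],[0,0,0]]]'
```

```text
t: 13.6
tool_pos: [608.0, 28.1, 85.7]
tool_rot: [[0.53, 0.846, 0.054], [0.029, 0.045, -0.999], [-0.848, 0.531, -0.0]]
contact_force: [0.2, -0.1, -3.9]
gripper_width: 25.9
t: 13.9
tool_pos: [608.4, 28.1, 82.7]
tool_rot: [[0.53, 0.846, 0.054], [0.029, 0.046, -0.999], [-0.848, 0.531, -0.0]]
contact_force: [-0.2, -0.4, -3.0]
gripper_width: 25.4
t: 14.2
tool_pos: [609.3, 27.8, 81.2]
tool_rot: [[0.532, 0.845, 0.054], [0.028, 0.046, -0.999], [-0.846, 0.533, 0.001]]
contact_force: [-0.4, -2.2, 1.3]
gripper_width: 25.5
```

```bash
python3 -m inch '[[1,[0,0,-0.001],[0,0,0]],[1,[0,0,-0.001],[0,0,0]]]'; cat > chk.py <<'E'
from h import *; import tgt, plan
def chk(zf=0):
    o=r.get_obs(); g,th=tgt.state(o); t=np.radians(th); c,s=np.cos(t),np.sin(t); P=plan.INS
    x=g[0]-(P[:,0]*c+P[:,1]*s); z=g[2]-P[:,0]*s+P[:,1]*c
    print('grip',g,'th',th,'nose x %.1f lowest %.1f'%(g[0]-100*c,z.min()),'cover %.1f lwall %.1f rwall %.1f'%tuple(plan.rd(x,z,b).min() for b in ((-173,-7,70,75),(-83,-77,0,70),(77,83,0,70))),'F',np.round(o['contact_force'],1),'M',np.round(o['moment'],2),o['t'])
    return o
E
python3 -c "
from chk import *; chk()"
```

```text
t: 14.4
tool_pos: [609.6, 27.8, 80.6]
tool_rot: [[0.533, 0.844, 0.054], [0.028, 0.046, -0.999], [-0.846, 0.534, 0.001]]
contact_force: [2.5, -0.7, 3.3]
gripper_width: 25.5
grip [71.  -0.3 89.2] th 32.26 nose x -13.6 lowest 24.8 cover 15.7 lwall 56.5 rwall 6.4 F [ 2.5 -0.7  3.3] M [-0.29 -0.01 -0.06] 14.4
```

```bash
python3 -m inch '[[1,[0,0,0.003],[0,0,0]],[1,[0,0,0.005],[0,0,0]],[1,[0,0,0.005],[0,0,0]]]'; python3 - <<'E'
from chk import *
o=chk(); plan.run(25.5,0,0,True)
E
```

```text
t: 14.7
tool_pos: [606.5, 28.6, 81.6]
tool_rot: [[0.526, 0.849, 0.054], [0.03, 0.045, -0.999], [-0.85, 0.527, -0.001]]
contact_force: [0.3, 0.2, -3.4]
gripper_width: 25.8
grip [68.   0.6 90.3] th 31.78 nose x -17.0 lowest 26.6 cover 13.9 lwall 53.1 rwall 9.1 F [ 0.3  0.2 -3.4] M [-0.07  0.49 -0.08] 14.7
zf 25.5 a 0 phi 0 len 73 min clr (th>4deg) 2.6
  th 16 x 101 z-zf 94.0 clr 16.1
  th 24 x 101 z-zf 88.0 clr 14.3
  th 30 x 96 z-zf 82.0 clr 10.5
  th 30 x 90 z-zf 76.0 clr 8.5
  th 30 x 84 z-zf 73.0 clr 8.0
  th 30 x 78 z-zf 70.0 clr 7.7
  th 30 x 72 z-zf 68.5 clr 7.2
  th 26 x 66 z-zf 64.0 clr 6.5
  th 24 x 60 z-zf 59.5 clr 6.8
  th 22 x 54 z-zf 55.0 clr 5.2
  th 22 x 48 z-zf 53.5 clr 4.0
  th 20 x 42 z-zf 50.5 clr 4.1
  th 20 x 36 z-zf 49.0 clr 2.6
  th 16 x 30 z-zf 44.5 clr 3.5
  th 10 x 30 z-zf 38.5 clr 4.9
  th 6 x 30 z-zf 32.5 clr 5.4
  th 2 x 30 z-zf 26.5 clr 6.1
  th 0 x 30 z-zf 20.5 clr 6.5
  th 0 x 30 z-zf 14.5 clr 1.5
  th 0 x 30 z-zf 14.5 clr 1.5
```

```bash
python3 -m inch '[[1,[0,0,0],[0,0,0]],[1,[0,0,0],[0,0,0]],[1,[0,0,0],[0,0,0]]]' | sed -n 2,4p;  python3 - <<'E'
from chk import *
o=chk(); tgt.rows((np.array(o['tool_pos']),np.array(o['tool_rot'])),[(68,91,29),(64,88,26),(60,85,24),(54,81,22.5),(48,79,22)])
E
```

```text
tool_pos: [607.6, 28.2, 82.9]
tool_rot: [[0.528, 0.847, 0.054], [0.029, 0.045, -0.999], [-0.849, 0.529, -0.001]]
contact_force: [0.1, 0.7, -2.9]
grip [69.1  0.3 91.6] th 31.94 nose x -15.8 lowest 27.7 cover 12.9 lwall 54.4 rwall 9.5 F [ 0.1  0.7 -2.9] M [ 0.    0.53 -0.  ] 15.0
(68, 91, 29) shift [-0.0015, -0.0003, -0.0008] turn [-0.003, 0.051, 0.0]
(64, 88, 26) shift [-0.006, -0.0006, -0.004] turn [-0.006, 0.104, 0.0]
(60, 85, 24) shift [-0.0103, -0.0008, -0.0071] turn [-0.008, 0.138, 0.0]
(54, 81, 22.5) shift [-0.0165, -0.0012, -0.0112] turn [-0.01, 0.165, 0.0]
(48, 79, 22) shift [-0.0226, -0.0015, -0.0132] turn [-0.01, 0.173, 0.0]
```

```bash
python3 -m inch '[[1,[-0.0015,-0.0003,-0.0008],[-0.003,0.051,0]],[1,[-0.006,-0.0006,-0.004],[-0.006,0.104,0]],[1,[-0.0103,-0.0008,-0.0071],[-0.008,0.138,0]],[1,[-0.0165,-0.0012,-0.0112],[-0.01,0.165,0]],[1,[-0.0226,-0.0015,-0.0132],[-0.01,0.173,0]],[1,[-0.0226,-0.0015,-0.0132],[-0.01,0.173,0]],[1,[-0.0226,-0.0015,-0.0132],[-0.01,0.173,0]]]' | sed -n 4p;  python3 - <<'E'
from chk import *
o=chk(); tgt.rows((np.array(o['tool_pos']),np.array(o['tool_rot'])),[(45,77.5,21),(42,76,20),(39,75,20),(36,74,19.5),(33,72,18)])
E
```

```text
contact_force: [-0.3, 0.7, -3.1]
grip [48.  -0.  79.4] th 22.08 nose x -44.7 lowest 29.8 cover 5.2 lwall 27.4 rwall 6.7 F [-0.3  0.7 -3.1] M [-0.    0.31 -0.02] 15.7
(45, 77.5, 21) shift [-0.0031, -0.0001, -0.0019] turn [-0.001, 0.019, 0.0]
(42, 76, 20) shift [-0.0063, -0.0003, -0.0035] turn [-0.002, 0.036, 0.0]
(39, 75, 20) shift [-0.0093, -0.0005, -0.0045] turn [-0.002, 0.036, 0.0]
(36, 74, 19.5) shift [-0.0124, -0.0006, -0.0055] turn [-0.002, 0.045, 0.0]
(33, 72, 18) shift [-0.0156, -0.0008, -0.0075] turn [-0.004, 0.071, 0.0]
```

```bash
python3 -m inch '[[1,[-0.0031,0,-0.0019],[-0.001,0.019,0]],[1,[-0.0063,-0.0003,-0.0035],[-0.002,0.036,0]],[1,[-0.0093,-0.0005,-0.0045],[-0.002,0.036,0]],[1,[-0.0124,-0.0006,-0.0055],[-0.002,0.045,0]],[1,[-0.0124,-0.0006,-0.0055],[-0.002,0.045,0]],[1,[-0.0124,-0.0006,-0.0055],[-0.002,0.045,0]]]' | sed -n 4p;  python3 - <<'E'
from chk import *
o=chk(); tgt.rows((np.array(o['tool_pos']),np.array(o['tool_rot'])),[(34,72.5,18.3),(32,71,17),(30,69.5,15.5),(30,66.5,12.5)])
E
```

```text
contact_force: [-0.2, -0.0, -2.6]
grip [36.4 -0.1 74.3] th 19.52 nose x -57.9 lowest 28.6 cover 3.7 lwall 14.8 rwall 4.6 F [-0.2 -0.  -2.6] M [ 0.01  0.27 -0.07] 16.3
(34, 72.5, 18.3) shift [-0.0026, -0.0001, -0.0019] turn [-0.001, 0.021, 0.0]
(32, 71, 17) shift [-0.0048, -0.0002, -0.0034] turn [-0.003, 0.044, 0.0]
(30, 69.5, 15.5) shift [-0.0071, -0.0003, -0.005] turn [-0.004, 0.07, 0.0]
(30, 66.5, 12.5) shift [-0.0076, -0.0003, -0.0081] turn [-0.007, 0.122, 0.0]
```

```bash
python3 -m inch '[[1,[-0.0026,0,-0.0019],[-0.001,0.021,0]],[1,[-0.0048,-0.0002,-0.0034],[-0.003,0.044,0]],[1,[-0.0071,-0.0003,-0.005],[-0.004,0.07,0]],[1,[-0.0076,-0.0003,-0.0081],[-0.007,0.122,0]],[1,[-0.0076,-0.0003,-0.0081],[-0.007,0.122,0]],[1,[-0.0076,-0.0003,-0.0081],[-0.007,0.122,0]]]' | sed -n 4p;  python3 - <<'E'
from chk import *
o=chk(); tgt.rows((np.array(o['tool_pos']),np.array(o['tool_rot'])),[(30,64,10),(30,61,8),(30,58,6),(30,55,4),(30,52,2),(30,49,0),(30,47,0)])
E
```

```text
contact_force: [-0.7, 0.2, -3.0]
grip [30.4  0.1 66.4] th 12.52 nose x -67.2 lowest 32.0 cover 4.7 lwall 7.0 rwall 4.7 F [-0.7  0.2 -3. ] M [0.   0.12 0.02] 16.9
(30, 64, 10) shift [-0.0008, -0.0001, -0.0024] turn [-0.002, 0.044, 0.0]
(30, 61, 8) shift [-0.0011, -0.0002, -0.0054] turn [-0.004, 0.079, 0.0]
(30, 58, 6) shift [-0.0015, -0.0002, -0.0084] turn [-0.006, 0.114, 0.0]
(30, 55, 4) shift [-0.0018, -0.0002, -0.0114] turn [-0.008, 0.148, 0.0]
(30, 52, 2) shift [-0.0021, -0.0002, -0.0144] turn [-0.01, 0.183, 0.0]
(30, 49, 0) shift [-0.0025, -0.0002, -0.0174] turn [-0.012, 0.218, 0.0]
(30, 47, 0) shift [-0.0025, -0.0002, -0.0194] turn [-0.012, 0.218, 0.0]
```

```bash
python3 -m inch '[[1,[-0.0008,0,-0.0024],[-0.002,0.044,0]],[1,[-0.0011,0,-0.0054],[-0.004,0.079,0]],[1,[-0.0015,0,-0.0084],[-0.006,0.114,0]],[1,[-0.0018,0,-0.0114],[-0.008,0.148,0]],[1,[-0.0021,0,-0.0144],[-0.01,0.183,0]],[1,[-0.0025,0,-0.0174],[-0.012,0.218,0]],[1,[-0.0025,0,-0.0194],[-0.012,0.218,0]],[1,[-0.0025,0,-0.0194],[-0.012,0.218,0]]]' | sed -n 4p;  python3 -c "
from chk import *
chk()"; python3 -m inch '[[1,[0,0,-0.0015],[0,0,0]],[1,[0,0,-0.003],[0,0,0]],[1,[0,0,-0.0045],[0,0,0]],[1,[0,0,-0.0045],[0,0,0]]]' | sed -n 4p;  python3 -c "
from chk import *
chk()"
```

```text
contact_force: [0.3, 0.3, -3.4]
grip [29.3  0.2 46.6] th 0.0 nose x -70.7 lowest 33.6 cover 10.4 lwall 6.3 rwall 7.7 F [ 0.3  0.3 -3.4] M [ 0.02 -0.07 -0.01] 17.7
contact_force: [0.5, 0.2, -3.4]
grip [29.3  0.2 42.4] th -0.02 nose x -70.7 lowest 29.4 cover 14.6 lwall 6.3 rwall 7.7 F [ 0.5  0.2 -3.4] M [ 0.07 -0.04 -0.01] 18.1
```

```bash
python3 -m inch '[[1,[0,0,-0.001],[0,0,0]],[1,[0,0,-0.002],[0,0,0]],[1,[0,0,-0.003],[0,0,0]],[1,[0,0,-0.003],[0,0,0]]]' | sed -n 4p; python3 -m inch '[[1,[0,0,-0.001],[0,0,0]],[1,[0,0,-0.002],[0,0,0]],[1,[0,0,-0.002],[0,0,0]]]' | sed -n 4p;  python3 -c "
from chk import *
chk()"
```

```text
contact_force: [-4.4, -0.5, 4.8]
contact_force: [-7.9, -0.1, 11.4]
grip [29.6  0.2 40.6] th 0.04 nose x -70.4 lowest 27.5 cover 16.5 lwall 6.6 rwall 7.4 F [-7.9 -0.1 11.4] M [0.05 1.13 0.05] 18.8
```

```bash
python3 -m inch '[[1,[0,0,0.002],[0,0.012,0]],[1,[0,0,0.002],[0,0.024,0]],[1,[0,0,0.002],[0,0.024,0]]]' | sed -n 4p; python3 -c "
from chk import *
chk()"; python3 -m inch '[[1,[0,0,-0.001],[0,0,0]],[1,[0,0,-0.002],[0,0,0]],[1,[0,0,-0.002],[0,0,0]]]' | sed -n 4p;  python3 -c "
from chk import *
chk()"
```

```text
contact_force: [-5.4, 0.0, 7.9]
grip [30.2  0.2 41.2] th -1.36 nose x -69.8 lowest 27.3 cover 13.4 lwall 6.9 rwall 6.5 F [-5.4  0.   7.9] M [0.07 0.63 0.04] 19.1
contact_force: [-6.4, -0.0, 12.6]
grip [30.1  0.2 40.4] th -1.34 nose x -69.9 lowest 26.5 cover 14.3 lwall 6.8 rwall 6.6 F [-6.4 -0.  12.6] M [0.05 1.15 0.05] 19.4
```

```bash
python3 - <<'E'
from h import *
o,s=snap('wrist'); save(s,'w5.png')
a=cv2.imread('pics/w4.png')[165:290,250:380]; b=s['frame'][165:290,250:380,::-1]
cv2.imwrite('pics/cmp.png',cv2.resize(np.hstack([a,b]),None,fx=3,fy=3))
o,s=snap('side'); cv2.imwrite('pics/s5.png',cv2.resize(s['frame'][150:290,250:400,::-1],None,fx=4,fy=4,interpolation=2))
for n in ['insert_nose','insert_grip']: print(n,[(np.round(d['point'],1).tolist(),round(d['conf'],2)) for d in nets.landmark_of('side',n)[:4]])
E
```

```text
insert_nose [([667.1, 181.2, 11.9], 0.89), ([401.7, 107.7, 11.9], 0.62)]
insert_grip [([306.0, 62.3, 11.2], 0.74), ([772.0, 171.2, 14.8], 0.71), ([532.1, 20.3, 0.9], 0.46), ([564.5, 23.2, 38.2], 0.39)]
```

View pics/cmp.png

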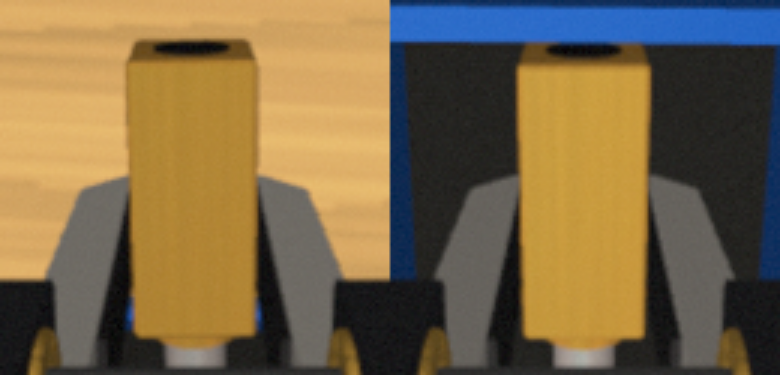

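View pics/s5.png

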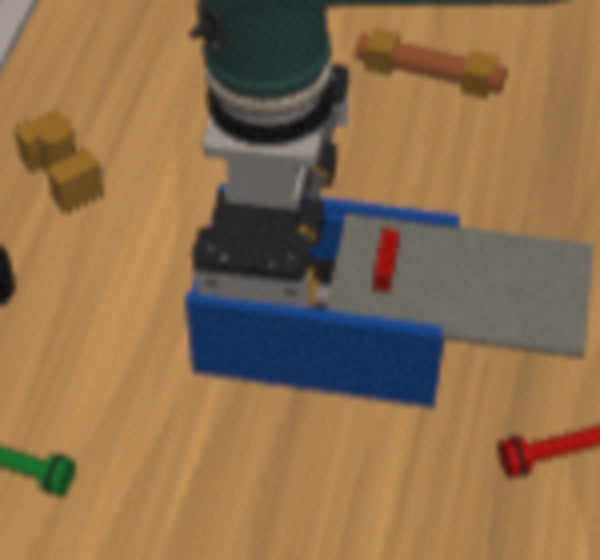

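The tail has sunk about 1 px in the grip, meaning the nose tilted up slightly when it felt the floor. The tail is therefore touching first, so I'll tilt the tool back nose-down and settle it with a lighter grip.

```bash
python3 -m inch '[[1,[0,0,0.003],[0,-0.03,0]],[1,[0,0,0.003],[0,-0.067,0]],[1,[0,0,0.003],[0,-0.067,0]]]' | sed -n 4p; python3 -c "
from chk import *
chk()"; python3 -m inch '[[1,[0,0,-0.001],[0,0,0]],[1,[0,0,-0.002],[0,0,0]],[1,[0,0,-0.002],[0,0,0]]]' | sed -n 4p;  python3 -c "
from chk import *
chk()"
```

```text
contact_force: [1.7, -0.6, 1.6]
grip [29.7  0.2 41.2] th 2.63 nose x -70.2 lowest 23.6 cover 19.8 lwall 6.2 rwall 6.7 F [ 1.7 -0.6  1.6] M [0.05 0.13 0.  ] 19.9
contact_force: [-2.5, -0.8, 8.4]
grip [29.9  0.1 40.5] th 2.5 nose x -70.0 lowest 23.2 cover 20.3 lwall 6.4 rwall 6.6 F [-2.5 -0.8  8.4] M [0.08 0.84 0.03] 20.2
```

```bash
python3 -m inch '[[1,[0,0,0],[0,0,0]],[1,[0,0,0],[0,0,0]],[1,[0,0,0],[0,0,0]]]' 4 | sed -n 4,5p; python3 -c "
from chk import *
chk()"; python3 -m inch '[[1,[0,0,0.0],[0,0,0]],[1,[0,0,0],[0,0,0]],[1,[0,0,0.001],[0,0.02,0]],[1,[0,0,0.001],[0,0.044,0]]]' 3| sed -n 4,5p;  python3 -c "
from chk import *
chk()"
```

```text
contact_force: [-1.3, 0.1, 6.8]
gripper_width: 25.9
grip [30.2  0.2 39.8] th 2.55 nose x -69.7 lowest 22.4 cover 21.0 lwall 6.7 rwall 6.3 F [-1.3  0.1  6.8] M [ 0.07  0.19 -0.  ] 20.5
contact_force: [0.0, -0.1, 1.4]
gripper_width: 26.3
grip [29.2  0.2 39.2] th -0.22 nose x -70.8 lowest 26.0 cover 17.4 lwall 6.2 rwall 7.8 F [ 0.  -0.1  1.4] M [-0.02 -0.01  0.01] 20.9
```

```bash
python3 -m inch '[[0.65,[0,0,0],[0,0,0]],[0.6,[0,0,0],[0,0,0]],[0.6,[0,0,0],[0,0,0]],[0.6,[0,0,0],[0,0,0]],[0.6,[0,0,0.005],[0,0,0]],[0.6,[0,0,0.02],[0,0,0]],[0.6,[0,0,0.05],[0,0,0]],[0.6,[0,0,0.09],[0,0,0]]]'
python3 -m inch '[[0.6,[-0.015,0,0.05],[0,0,0.1]],[0.6,[-0.03,0,0.1],[0,0,0.2]],[0.6,[-0.03,0,0.1],[0,0,0.2]],[0.6,[-0.03,0,0.1],[0,0,0.2]]]'
python3 - <<'E'
from h import *; import tgt
o,s=snap('wrist'); save(s,'w6.png')
for c in ['wrist','side']:
    if c=='side': snap(c)
    for n in ['insert_nose','insert_grip','cover_tab']: print(c,n,[((tgt.RC.T@(np.array(d['point'])-tgt.C)).round(1).tolist(),round(d['conf'],2)) for d in nets.landmark_of(c,n)[:4]])
print(o['t'],o['qpos'])
E
```

```text
t: 21.7
tool_pos: [561.6, 25.8, 120.1]
tool_rot: [[-0.004, 0.999, 0.054], [-0.0, 0.054, -0.999], [-1.0, -0.005, 0.0]]
contact_force: [1.0, -0.3, 1.1]
gripper_width: 37.5
t: 22.1
tool_pos: [534.0, 25.7, 224.0]
tool_rot: [[0.007, 0.968, 0.251], [-0.001, 0.251, -0.968], [-1.0, 0.006, 0.003]]
contact_force: [0.3, 0.1, -0.9]
gripper_width: 37.6
wrist insert_nose [([144.1, 149.5, 17.2], 0.87), ([-130.5, 90.8, 12.2], 0.72)]
wrist insert_grip [([-220.1, 47.7, 12.3], 0.74)]
wrist cover_tab [([-38.6, 3.5, 84.4], 0.87), ([3.5, 0.4, 1.8], 0.64)]
side insert_nose [([-128.8, 89.7, 10.8], 0.97), ([142.4, 149.6, 11.3], 0.66), ([-42.6, -269.8, 0.9], 0.16)]
side insert_grip [([29.8, -1.5, 38.3], 0.68), ([240.9, 136.1, 13.1], 0.65), ([-226.9, 51.9, 8.6], 0.62)]
side cover_tab [([-41.9, -2.1, 84.6], 0.95)]
22.1 [-5.74330511e-02  4.48282770e-02  1.37914373e+00 -7.24272006e-04
  1.71094201e+00  1.25976192e+00]
```

View pics/w6.png

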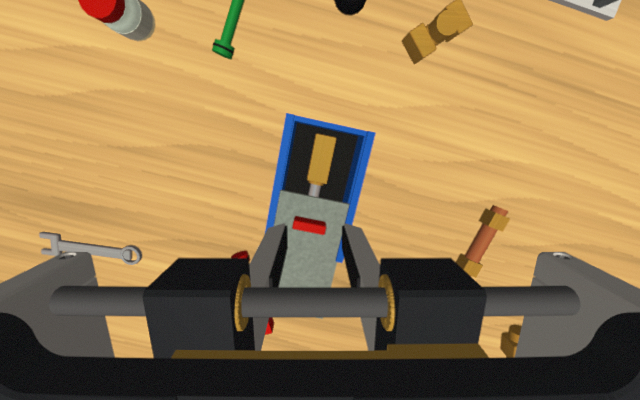

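The insert lies in the case at px (320,160), with its nose under the cover. Next I'll close the jaws and push the tab shut from behind.

```bash
python3 -m inch '[[1,[-0.025,0,0],[0,0,-0.1]],[1,[-0.05,-0.003,0],[0,0,-0.2]],[1,[-0.072,-0.0055,-0.02],[0,0,-0.2]],[1,[-0.072,-0.0055,-0.06],[0,0,-0.2]],[1,[-0.072,-0.0055,-0.1],[0,0,-0.2]],[1,[-0.072,-0.0055,-0.13],[0,0,-0.2]],[1,[-0.072,-0.0055,-0.14],[0,0,-0.2]],[1,[-0.072,-0.0055,-0.14],[0,0,-0.2]]]' 10
python3 -m inch '[[1,[0.008,0.0004,0],[0,0,0]],[1,[0.016,0.0009,0],[0,0,0]],[1,[0.024,0.0013,0],[0,0,0]],[1,[0.032,0.0017,0],[0,0,0]],[1,[0.04,0.0022,0],[0,0,0]],[1,[0.048,0.0026,0],[0,0,0]],[1,[0.056,0.003,0],[0,0,0]],[1,[0.064,0.0035,0],[0,0,0]]]'
```

```text
t: 23.3
tool_pos: [459.9, 20.3, 78.5]
tool_rot: [[-0.005, 0.999, 0.054], [-0.0, 0.054, -0.999], [-1.0, -0.005, -0.0]]
contact_force: [-0.6, -0.1, 0.6]
gripper_width: 0.4
t: 24.1
tool_pos: [525.5, 23.6, 79.8]
tool_rot: [[-0.001, 0.999, 0.054], [-0.001, 0.054, -0.999], [-1.0, -0.001, 0.001]]
contact_force: [-2.5, -1.3, 2.0]
gripper_width: 0.5
```

```bash
python3 -m inch '[[1,[0.008,0.0004,0.001],[0,0,0]],[1,[0.016,0.0009,0.001],[0,0,0]],[1,[0.024,0.0013,0.001],[0,0,0]],[1,[0.03,0.0017,0.001],[0,0,0]],[1,[0.036,0.002,0.001],[0,0,0]],[1,[0.038,0.002,0.001],[0,0,0]],[1,[0.038,0.002,0.001],[0,0,0]]]'
python3 -m inch '[[1,[0.003,0,0],[0,0,0]],[1,[0.006,0,0],[0,0,0]],[1,[0.006,0,0],[0,0,0]]]'
```

```text
t: 24.8
tool_pos: [563.6, 26.0, 81.0]
tool_rot: [[0.0, 0.999, 0.054], [0.0, 0.054, -0.999], [-1.0, 0.0, -0.0]]
contact_force: [-1.3, 0.1, -1.4]
gripper_width: 0.6
t: 25.1
tool_pos: [568.7, 26.2, 81.1]
tool_rot: [[-0.002, 0.999, 0.054], [0.0, 0.054, -0.999], [-1.0, -0.002, -0.0]]
contact_force: [-3.5, 1.4, -0.6]
gripper_width: 0.4
```

```bash
for i in 1 2; do python3 -m inch '[[1,[0.002,0,0],[0,0,0]],[1,[0.004,0,0],[0,0,0]],[1,[0.004,0,0],[0,0,0]]]' | sed -n '2p;4p'; done
```

```text
tool_pos: [568.8, 26.2, 81.0]
contact_force: [-13.8, 1.5, 5.5]
tool_pos: [569.0, 26.2, 81.0]
contact_force: [-22.7, 1.0, 12.2]
```

```bash
python3 -m inch '[[1,[-0.02,0,0],[0,0,0]],[1,[-0.03,0,0.01],[0,0,0]],[1,[-0.05,0,0.05],[0,0,0]],[1,[-0.08,0,0.09],[0,0,0]],[1,[-0.11,0,0.13],[0,0,0]],[1,[-0.11,0,0.16],[0,0,0]],[1,[-0.11,0,0.16],[0,0,0]],[1,[-0.11,0,0.16],[0,0,0]]]'
python3 - <<'E'
from h import *; import tgt
for c in ['wrist','side','top']:
    o,s=snap(c); save(s,'f_%s.png'%c)
    for n in ['cover_tab','case','insert_grip']: print(c,n,[((tgt.RC.T@(np.array(d['point'])-tgt.C)).round(1).tolist(),round(d['conf'],2)) for d in nets.landmark_of(c,n)[:3]])
print(r.get_obs()['contact_force'],o['t'])
E
```

```text
t: 26.5
tool_pos: [468.1, 25.6, 242.6]
tool_rot: [[0.004, 0.999, 0.054], [-0.001, 0.054, -0.999], [-1.0, 0.004, 0.001]]
contact_force: [-0.2, -0.9, 0.1]
gripper_width: 0.3
wrist cover_tab [([52.6, 1.8, 83.6], 0.98)]
wrist case [([-0.2, -2.7, 1.2], 0.91), ([-43.7, -266.7, 1.7], 0.16)]
wrist insert_grip []
side cover_tab [([51.0, -4.8, 83.6], 0.9)]
side case [([-3.1, 0.6, -0.8], 0.96), ([160.0, 272.4, -0.5], 0.56), ([218.2, -114.3, -3.9], 0.32)]
side insert_grip [([245.2, 130.7, 14.0], 0.85), ([-223.7, 50.7, 8.4], 0.59)]
top cover_tab [([53.3, -1.1, 84.7], 0.59)]
top case []
top insert_grip [([238.0, 133.2, 10.4], 0.69), ([-220.5, 47.6, 16.0], 0.53), ([-175.4, 325.2, 4.7], 0.3)]
[-0.43043065 -0.39400187  0.3108196 ] 26.9
```

View pics/f_wrist.png

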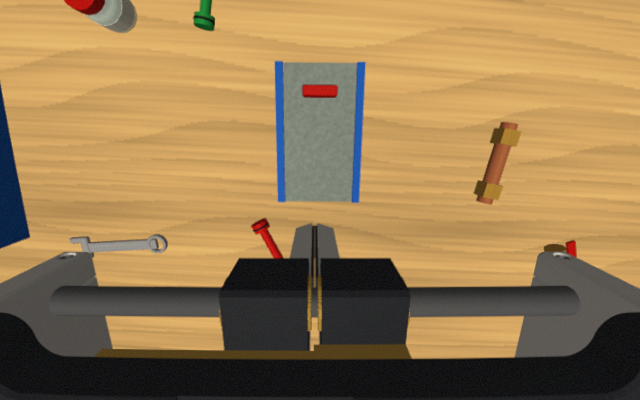

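The cover is fully shut and flush with both ends of the case, tab at px (320,91). The robot is clear and the other parts look undisturbed.

```bash
python3 -c "
from h import *; workorder.hand_in()"
```

```text
the job is handed in; nothing more can be done
```

The insert is lying in the case with its nose under the covered end, the cover is shut over it, and the job is handed in at about 27 s on the robot clock (limit 72 s). No verdict was reported.

- **Cover:** I gripped the tab and pulled the cover back to its stop. After placing the insert I pushed it forward to its stop. The tab then read x = 51 to 53 mm in the case frame (50 mm is shut), and the picture shows the cover flush with both ends.
- **Insert:** I fed it in nose-first at about 32°, with nothing but the floor touching it, and felt the floor at about 26 mm. The side camera then put its grip point at x = 30, z = 38 mm, which fits it lying flat.
- **Forces:** The highest wrist reading was about 26 N while pushing the cover against its stop. While the insert was in the case the readings stayed below about 15 N.
- **Slip in the grip:** Touching the floor turned the insert a few degrees in the grip, so its tail touched down first. I levelled it by tilting the tool and easing the grip before letting go.
- **Not checked:** The shut cover hides the insert, so I could not look at it again before handing in. Its final pose rests on the view after release and the light force needed to close the cover. I saw no movement of the other parts in the last pictures but did not measure them.

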